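Nest the stray pots on the carousel and hold it at the pointer

TASK

Tidy the two stray pots with octagonal collars into the large pot on the lost-property carousel: first the medium pot into the large one, then the small pot into the medium one, each let go fully home and upright with its collar resting on the rim below. Only then turn the carousel by its wooden centre grip until the nested pots stand squarely at the steel pointer on the base, and finish still gripping the centre grip so the carousel is held still there; do not let go. Leave the boat hull, protractor and whistle where they lie.

Things in the scene. Friction and masses are not known exactly. Their poses are not given: they have to be found in the camera images.
- carousel (a joint): Angle of the turning disc on its base. 0 = the large pot stands exactly at the pointer; positive = disc turned counter-clockwise seen from above. It starts 0.6 to 1.4, so it has to be turned clockwise (seen from above). It turns freely from -3.1 to 3.1, has light friction (about 0.08 N m) and stays where it is left.
- carousel_base: Fixed dark steel base, 200 mm diameter. Origin on the turning axis at worktop level, z up; its -x axis runs along the steel pointer, a tongue 40 mm wide, 10 mm high, tip 173 mm from the axis, past the disc. The plywood disc (250 mm diameter, top 26 mm above the worktop) carries the large pot and, at the other three quarters, square wooden trays (tops 54 mm above the worktop).
- pot_mouth (a point): Centre of the mouth of the large round aluminium pot fixed on the carousel disc: 86 mm above the worktop, 85 mm from the turning axis. The pot is 60 mm high, outside 64 mm across at the rim, inside 58 mm at the rim and 52 mm at the bottom, inner depth 56 mm. It turns with the disc; this point's -x axis points outward from the turning axis.
- turn_grip: Dark wooden upright bar on the carousel's 18 mm centre column, turning with the disc about the vertical axis. 46 mm long (its x), 14 mm thick (its y), 44 mm high. Origin at the centre of its underside, 126 mm above the worktop; top at 170 mm. Its length points at the large pot (pot on its -x side).
- medium_pot: Loose medium aluminium pot, upright, open, 64 mm high, about 120 g. Origin at the centre of its underside, z up. Body 44 mm across at the foot, 52 mm at 38 mm up; from 38 mm to the rim at 64 mm an octagonal collar 66 mm across its flats (a flat faces its x), to grip it by. Mouth 44 mm inside. Fully home, the underside of its collar rests on the large pot's rim, its foot 38 mm below that pot's mouth.
- small_pot: Loose small aluminium pot, upright, open, 60 mm high, about 80 g. Origin at the centre of its underside, z up. Body 30 mm across at the foot, 38 mm at 34 mm up; from 34 mm to the rim at 60 mm an octagonal collar 52 mm across its flats (a flat faces its x), to grip it by. Fully home, the underside of its collar rests on the medium pot's rim, its foot 30 mm above the medium pot's foot.
- boat_hull: Bystander, loose: pine toy boat hull, about 130 x 48 x 36 mm, origin under its middle, bow to its +x.
- protractor: Bystander, loose: flat orange plastic half-round protractor, 120 mm wide, 4 mm thick, origin at the middle of its straight edge.
- whistle: Bystander, loose: carved pine whistle, about 60 x 16 x 24 mm, origin under its middle.
- vise: Bystander, fixed: small green cast bench vise, about 160 x 100 mm, 90 mm high, origin under its middle, screw handle on its -x side.
Mind the look-alikes: they are no part of the job. What is shaped like the medium_pot but pink is not meant.

How it is judged:
On the way, in this order (a step that is already met when the one before it is completed fails the run):
1. the medium pot sits fully home and upright in the large pot, let go (horizontal distance between medium_pot and pot_mouth below 0.006 m and z of medium_pot in the frame of pot_mouth between -0.042 and -0.034 m and angle between medium_pot's own z axis and vertical below 0.1 rad and contact force between the fingers and medium_pot below 0.3 N), for 0.2 s.
2. the small pot sits fully home and upright in the medium pot, let go (all of step 1 and horizontal distance between small_pot and medium_pot below 0.006 m and z of small_pot in the frame of medium_pot between 0.026 and 0.034 m and angle between small_pot's own z axis and vertical below 0.1 rad and contact force between the fingers and small_pot below 0.3 N), for 0.2 s.
3. the centre grip is gripped while the carousel is still turned away from the pointer (contact force between the fingers and turn_grip above 2 N and value of joint carousel above 0.3 rad), for 0.2 s.
4. the carousel is turned until the nested pots stand at the pointer, held by its centre grip (value of joint carousel between -0.1 and 0.1 rad and contact force between the fingers and turn_grip above 2 N), for 0.2 s.
At the end, for the whole second after the job is handed in: Medium pot home in the large one and small pot home in the medium one (within 6 mm of centre, 4 mm of seated height, 0.1 rad of upright), neither touched by the fingers; carousel within 0.1 rad of the pointer and still (under 0.05 rad/s), with the fingers gripping its centre grip with more than 2 N (all of step 2 and all of step 4 and velocity of joint carousel between -0.05 and 0.05 rad/s); the arm keeps its last pose, push and grip.
It fails at once if the toy boat hull is moved more than 30 mm (distance of boat_hull from where it was at the start of the episode above 0.03 m).
It fails at once if the protractor is moved more than 30 mm (distance of protractor from where it was at the start of the episode above 0.03 m).
It fails at once if the whistle is moved more than 30 mm (distance of whistle from where it was at the start of the episode above 0.03 m).
It also fails if it takes over 72 s, if anything falls off the work surface, if the arm or the gripper's body presses on something with over 40 N, if the wrist force passes 120 N, or if a joint passes its speed limit or range.

ROBOT

A 6-joint arm with a two-finger parallel gripper is mounted at the origin on the work surface. World frame = base frame: x ahead of the robot, y to its left, z up, the work surface at z = 0. Lengths are in m, angles in rad, forces in N, time in s.
With the tool pointing down it reaches from about 0.425 to 0.95 m from the base axis. Payload 3.5 kg.
Tool frame: the origin (TCP) lies midway between the tips of the shut fingers; the grasp point (between the pads) lies 19 mm behind it; z points along the fingers, y is the line along which they close (so a half turn about z gives the same grasp; the last joint's range is limited). The gripper opens to 85 mm and grips with 20 to 120 N. Pads are 22 mm wide; open, the fingers measure 114 mm over their backs; the gripper's body (76 mm by 85 mm) begins 54 mm behind the grasp point. The pads swing forward as they close: fully open they stand 13 mm farther back than shut.
Start: joints at [0.986, 0.286, 1.577, -0, 1.279, -0.15], TCP at [0.284, 0.612, 0.231] pointing down, gripper open.
Joint ranges: [-2.77, 2.77], [-0.9, 2.22], [0.21, 2.48], [-1.53, 4.67], [0.24, 2.81], [-2.84, 2.84]. Speed limits (rad/s): [2.79, 2.79, 3.14, 3.14, 3.14, 3.14].

INTERFACE

Orientations are given as a unit quaternion [x, y, z, w].
In Python, from plant import ctrl, cams, order gives the robot as it stands.
- The arm moves only by the tool move_arm, never from a script. Its argument "plan" is one flat list of numbers, 7 for each row, row after row: the shift along the world's x, y, z in mm, then the turn, a rotation vector about the world's x, y, z in degrees, then the finger opening in mm, from 0 to 85.4. A call has 1 to 12 rows; each row shifts and turns the commanded pose from where the row before left it; what a row does not reach is not made up. A row lasts 1/10 s, in which the tool goes at most 50 mm and 8.59 degrees, less where a joint would pass 70% of its speed; a pose out of reach is approached as far as the arm can. A call is refused whole if a number of a shift passes 50 or a number of a turn 8.59, either way. A call with a gripper value outside its range is refused whole. The fingers move at their own pace and stop on an object; "newtons" is the grip in N (left out, the last holds). Time passes only in rows, so rows that do not move let the fingers close. It gives the time, the measured TCP pose, the force, the opening and the grip force at its end, in the units of the state.
- ctrl.get_state(): the state, without advancing time (a new reading comes with each control period).
- cams.read_camera(name): name is "scene" or "top" or "wrist"; returns a dict with "color" (420x560x3 uint8, red, green, blue), "fov_y" (degrees; the focal length in pixels is half the picture's height over the tangent of half this angle, whatever the lens; pixels are square), "cx", "cy" (the principal point, pixels), "k1" (the pictures are not rectified: a ray, as slopes to the right and down, at radius r is drawn at 1 + k1 r^2 times it, then the intrinsics apply), "origin" and "orientation" of the camera in the world; the wrist camera has in their place "T_tool_cam" (4x4, takes a point from camera to tool coordinates, whose origin is the TCP and whose axes are the flange's). Camera axes: x right, y up, looking along -z (the intrinsics and any distortion apply to the point x, -y, -z); pixel columns grow to the right and rows downward; lengths in m; the calibration is good to about 2 mm. A picture is of the moment at which its call begins: read the wrist's pose just before it. There is no depth.
- order.sign_off(): hands the job in; it is judged then, once.
The state is a dict: "time": time; "qpos": joint angles; "dq": joint speeds; "joint_efforts": joint torques, N m; "eef_pos": TCP position; "tcp_rot": TCP orientation; "contact_force": force on the tool from outside, world axes, zero at the start; "wrist_torque": the same for the moment, N m; "opening": opening from 0.0 (shut) to 1.0 (fully open); "finger_force": force on a finger pad.
Only numpy, scipy, OpenCV 4.12 (cv2) and the standard library are available. Lean on these libraries where they do the work, as an engineer would, in place of code of your own. Each camera call takes 0.05 s, during which the arm holds its last target. There are 200 camera calls.

## Working session

There is one attempt and no reset: what is moved stays moved. The work goes in short steps, Python scripts to look and compute and a tool call to move; the robot and the scene stay as the last step left them, time stands still between calls to the robot, and variables do not carry over. Pictures are saved under pics/ and viewed, at most 10 in all, crops included, and the job is handed in when it is done.

Besides the shell and the picture viewer there is one more tool, called after "Call:" as name(argument=value, ...), one argument or row to a line, values as JSON. move_arm: Moves the arm, as the interface text tells. Its arguments: {"type":"object","properties":{"plan":{"type":"array","items":{"type":"number"}},"newtons":{"type":"number"}},"required":["plan"]}

```bash
mkdir -p pics; ls
cat > h.py <<'E'
import numpy as np, cv2
from plant import ctrl, cams, order
from scipy.spatial.transform import Rotation as R
def look(n):
    s=ctrl.get_state(); c=cams.read_camera(n)
    f=210/np.tan(np.radians(c["fov_y"])/2)
    if n=="wrist":
        T=np.eye(4); T[:3,:3]=R.from_quat(s["tcp_rot"]).as_matrix(); T[:3,3]=s["eef_pos"]
        T=T@np.array(c["T_tool_cam"])
    else:
        T=np.eye(4); T[:3,:3]=R.from_quat(c["orientation"]).as_matrix(); T[:3,3]=c["origin"]
    K=np.array([[f,0,c["cx"]],[0,f,c["cy"]],[0,0,1.]])
    return dict(img=c["color"],T=T,K=K,k1=c["k1"])
def ray(v,px):
    p=(np.asarray(px,float).reshape(-1,2)-v["K"][:2,2])/v["K"][0,0]
    q=p.copy()
    for _ in range(30): q=p/(1+v["k1"]*(q**2).sum(1,keepdims=True))
    d=np.c_[q[:,0],-q[:,1],-np.ones(len(q))]@v["T"][:3,:3].T
    return v["T"][:3,3],d
def onplane(v,px,z):
    o,d=ray(v,px); return o+d*((z-o[2])/d[:,2])[:,None]
def proj(v,P):
    c=(np.asarray(P,float).reshape(-1,3)-v["T"][:3,3])@v["T"][:3,:3]
    p=np.c_[c[:,0]/-c[:,2],c[:,1]/c[:,2]]
    p=p*(1+v["k1"]*(p**2).sum(1,keepdims=True))
    return p*v["K"][0,0]+v["K"][:2,2]
def save(v,name): cv2.imwrite("pics/"+name+".png",cv2.cvtColor(v["img"],cv2.COLOR_RGB2BGR))
E
python3 - <<'E'
from h import *
for n in ["scene","top"]:
    v=look(n); save(v,n); print(n,v["T"].round(3).tolist(),v["K"][0,0],v["k1"])
s=ctrl.get_state();print(s)
E
```

```text
pics
scene [[-0.311, -0.587, 0.747, 1.318], [0.95, -0.188, 0.248, 0.263], [-0.005, 0.787, 0.617, 0.719], [0.0, 0.0, 0.0, 1.0]] 387.3445383184811 -0.07197224280270843
top [[-0.023, 0.997, -0.072, 0.462], [-1.0, -0.024, -0.011, 0.012], [-0.013, 0.072, 0.997, 1.419], [0.0, 0.0, 0.0, 1.0]] 512.7446280750034 -0.06361537056746666
{'time': 0.1, 'qpos': array([ 9.85990277e-01,  2.87138212e-01,  1.57800983e+00,  8.79800186e-06,
        1.27859737e+00, -1.50005805e-01]), 'dq': array([-0.00203732, -0.00049543, -0.00444841, -0.00106408,  0.00067123,
        0.00086769]), 'joint_efforts': array([ 1.24463491e-03, -4.07295728e+01, -2.93699723e+01, -9.76084152e-05,
        3.45745582e-03,  1.03703201e-06]), 'eef_pos': array([0.28397861, 0.61171353, 0.23005598]), 'tcp_rot': array([ 2.15692791e-01,  9.76460681e-01, -1.00303000e-03, -3.90560341e-04]), 'contact_force': array([-0.64498043, -0.62699027, -1.22855825]), 'wrist_torque': array([ 0.03014561,  0.00020696, -0.00227602]), 'finger_force': 0.0, 'opening': 1.0040242347397512}
```

View pics/top.png

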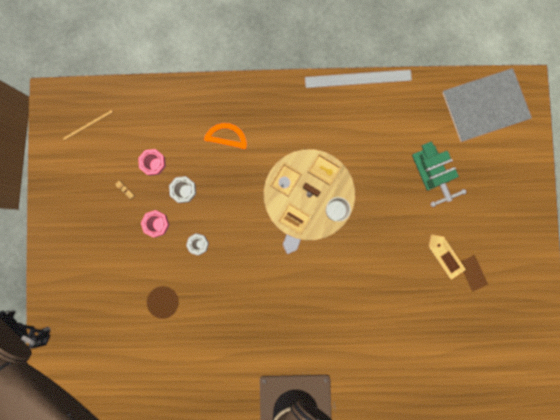

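View pics/scene.png

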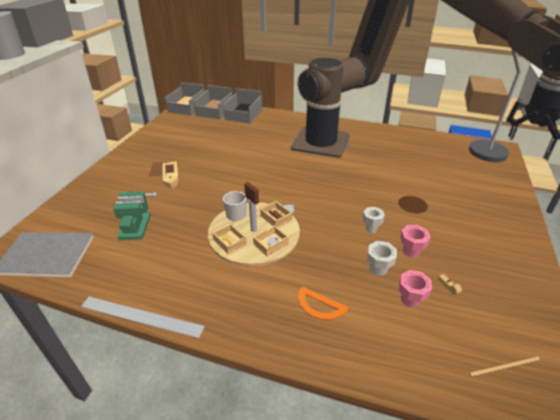

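The top view shows the grey medium pot near (182,189), the small pot near (197,244), pink look-alikes at (151,162) and (154,224), the disc centred near (309,194), the large pot at (337,209) and the pointer at (291,244). I'll measure these next.

```bash
cat > m.py <<'E'
from h import *
v=look("top"); im=v["img"]; hsv=cv2.cvtColor(im,cv2.COLOR_RGB2HSV)
grey=((hsv[...,1]<60)&(hsv[...,2]>90)).astype(np.uint8)
def blob(mask,px,r=28):
    w=np.zeros_like(mask); cv2.circle(w,px,r,1,-1)
    n,l,st,ce=cv2.connectedComponentsWithStats(cv2.morphologyEx(mask&w,cv2.MORPH_CLOSE,np.ones((5,5),np.uint8)))
    i=1+np.argmax(st[1:,4]); c=max(cv2.findContours((l==i).astype(np.uint8),0,1)[0],key=cv2.contourArea)
    return cv2.convexHull(c)[:,0]
for n,p,z in [("medium",(182,189),.06),("small",(197,244),.056),("large",(337,209),.086),("pointer",(291,244),.01)]:
    h=blob(grey,p,20); P=onplane(v,h,z); (c,r)=cv2.minEnclosingCircle(P[:,:2].astype(np.float32))
    print(n,h.mean(0).round(),np.round(c,4),"r",round(r,4))
pk=((hsv[...,0]>160)&(hsv[...,1]>80)).astype(np.uint8)
for p in [(151,162),(154,224)]:
    P=onplane(v,blob(pk,p,20),.06); print("pink",*[np.round(x,4) for x in cv2.minEnclosingCircle(P[:,:2].astype(np.float32))])
d=((hsv[...,0]>15)&(hsv[...,0]<32)&(hsv[...,2]>150)&(hsv[...,1]>50)).astype(np.uint8)
h=blob(d,(309,194),55); P=onplane(v,h,.026); print("disc",*[np.round(x,4) for x in cv2.minEnclosingCircle(P[:,:2].astype(np.float32))])
E
python3 m.py
```

```text
medium [183. 190.] [0.6051 0.2892] r 0.0366
small [197. 245.] [0.4577 0.251 ] r 0.0283
large [336. 208.] [ 0.5393 -0.1224] r 0.032
pointer [291. 243.] [0.4526 0.0019] r 0.0266
pink [0.6816 0.371 ] 0.0366
pink [0.5158 0.3636] 0.0367
disc [ 0.5876 -0.0518] 0.1507
```

Call:
move_arm(
  plan=[30,-34,2,0,0,3,85,30,-34,2,0,0,3,85,30,-34,2,0,0,3,85,30,-34,2,0,0,3,85,30,-34,2,0,0,3,85,30,-34,2,0,0,3,85,30,-34,2,0,0,3,85,30,-34,2,0,0,3,85,30,-34,2,0,0,1,85,0,0,0,0,0,0,85],
)

```text
time: 1.15
eef_pos: [0.5575, 0.3019, 0.2492]
tcp_rot: [0.002, 1.0, -0.001, 0.001]
contact_force: [-1.0, 0.4, 0.5]
opening: 0.992
finger_force: 0.0
```

Run:
```python
from h import *
v=look("wrist"); save(v,"w1"); s=ctrl.get_state(); print(s["eef_pos"],s["tcp_rot"],s["qpos"],v["T"].round(3).tolist(),v["K"][0,0])
print(proj(v,[[.605,.289,.064],[.458,.251,.06]]))
```

```text
[0.5557917  0.3039194  0.24895638] [ 1.52029905e-03  9.99998810e-01 -1.05339047e-04 -2.41861291e-04] [ 3.40449537e-01  1.83557110e-01  1.66648669e+00 -3.77214840e-05
  1.29207522e+00 -1.22729580e+00] [[0.006, -0.963, -0.271, 0.489], [1.0, 0.005, 0.002, 0.303], [-0.001, -0.271, 0.963, 0.39], [0.0, 0.0, 0.0, 1.0]] 297.8545883693048
[[266.36883955 227.78973515]
 [227.9410645   93.73479061]]
```

View pics/w1.png

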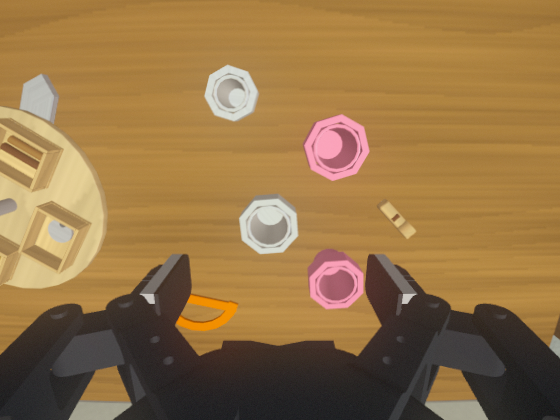

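The wrist view shows the medium pot at about (269,225) and the small pot at (231,93). Next I'll fit the octagonal rims.

```bash
cat > oct.py <<'E'
from h import *
def octfit(v,P0,rim,flats):
    """bright rim mask near predicted P0 (xyz of rim centre) -> centre, flat-normal angle deg in (-22.5,22.5]"""
    c=proj(v,P0)[0]; hsv=cv2.cvtColor(v["img"],cv2.COLOR_RGB2HSV)
    rp=np.linalg.norm(proj(v,np.add(P0,[0,flats/2,0]))[0]-c)
    w=np.zeros(hsv.shape[:2],np.uint8); cv2.circle(w,tuple(int(x) for x in c),int(rp*1.6),1,-1)
    m=((hsv[...,1]<60)&(hsv[...,2]>195)).astype(np.uint8)&w
    cs=[k for k in cv2.findContours(m,0,1)[0]]
    k=max(cs,key=lambda k:cv2.contourArea(cv2.convexHull(k)))
    h=cv2.convexHull(k)[:,0]
    P=onplane(v,h,rim)[:,:2]; e=np.roll(P,-1,0)-P; L=np.linalg.norm(e,axis=1)
    A=((P*np.roll(P,-1,0)[:,::-1])@[1,-1]); cen=((P+np.roll(P,-1,0))*A[:,None]).sum(0)/(3*A.sum())
    ph=np.angle((L**2*np.exp(8j*np.arctan2(e[:,1],e[:,0]))).sum())/8
    area=abs(A.sum())/2
    ext=[(P@[np.cos(a),np.sin(a)]) for a in ph+np.arange(4)*np.pi/4]
    W=[x.max()-x.min() for x in ext]
    return cen.round(4),round(np.degrees(ph),1),np.round(W,4),np.sqrt(area/.8284).round(4)
E
python3 - <<'E'
from oct import *
v=look("wrist")
print(octfit(v,[.605,.289,.064],.064,.066)); print(octfit(v,[.458,.251,.06],.06,.052))
E
```

```text
(array([0.604 , 0.2913]), np.float64(4.3), array([0.0655, 0.0656, 0.0656, 0.0655]), np.float64(0.0653))
(array([0.4575, 0.2533]), np.float64(-18.0), array([0.0517, 0.0515, 0.0519, 0.0515]), np.float64(0.0514))
```

Call:
move_arm(
  plan=[5,-1.5,-8,0,0,-8.5,85,5,-1.5,-8,0,0,-8.5,85,5,-1.5,-8,0,0,-8.5,85,5,-1.5,-8,0,0,-8.5,85,5,-1.5,-8,0,0,-8.5,85,5,-1.5,-8,0,0,-8.5,85,5,-1.5,-8,0,0,-8.5,85,5,-1.5,-8,0,0,-8.5,85,5,-1.5,-8,0,0,-8.5,85,5,-1.5,-8,0,0,-8.5,85,0,0,0,0,0,-0.7,85,0,0,0,0,0,0,85],
)

```text
time: 2.45
eef_pos: [0.6032, 0.2923, 0.169]
tcp_rot: [0.678, 0.735, -0.0, -0.0]
contact_force: [0.3, 0.3, -0.2]
opening: 0.994
finger_force: 0.0
```

Run:
```python
from oct import *
v=look("wrist"); save(v,"w2"); s=ctrl.get_state(); M=R.from_quat(s["tcp_rot"]).as_matrix()
print(s["eef_pos"],"y dir",np.degrees(np.arctan2(M[1,1],M[0,1])),s["qpos"].round(2))
print(octfit(v,[.604,.291,.064],.064,.066))
```

```text
[0.60360176 0.29224151 0.16957013] y dir 4.6112463866394835 [0.3  0.33 1.64 0.   1.17 0.22]
(array([0.6046, 0.2916]), np.float64(4.4), array([0.0652, 0.0655, 0.0651, 0.065 ]), np.float64(0.0649))
```

View pics/w2.png

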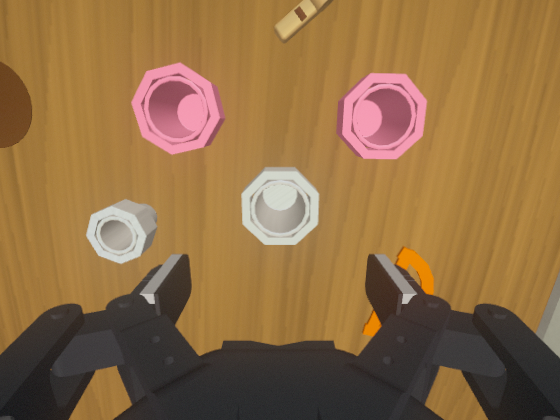

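The medium pot is centred between the fingers at (281,207), with its flats aligned. I'll descend and grip.

Call:
move_arm(
  plan=[1,-0.6,-40,0,0,0,85,0,0,-40,0,0,0,85,0,0,-35,0,0,0,85,0,0,-20,0,0,0,85,0,0,-7,0,0,0,85,0,0,0,0,0,0,85,0,0,0,0,0,0,50,0,0,0,0,0,0,50,0,0,0,0,0,0,50,0,0,0,0,0,0,50],
  newtons=40,
)

```text
time: 3.5
eef_pos: [0.607, 0.2912, 0.03]
tcp_rot: [0.679, 0.734, 0.002, 0.001]
contact_force: [0.1, 1.5, 5.9]
opening: 0.765
finger_force: 46.9
```

Call:
move_arm(
  plan=[0,0,20,0,0,0,50,0,0,44,0,0,0,50,0,0,44,0,0,0,50,0,0,44,0,0,0,50,0,0,44,0,0,0,50,-10,-20,24,0,0,-3,50,-10,-40,0,0,0,-5,50,-10,-45,0,0,0,-6,50,-10,-45,0,0,0,-6,50,-10,-45,0,0,0,-6,50,-10,-45,0,0,0,-6,50,-10,-45,0,0,0,-6,50],
)

```text
time: 4.7
eef_pos: [0.5342, 0.004, 0.247]
tcp_rot: [0.882, 0.471, -0.0, -0.0]
contact_force: [-0.1, -0.5, -1.4]
opening: 0.766
finger_force: 46.1
```

Call:
move_arm(
  plan=[-10,-45,0,0,0,0,50,-10,-45,0,0,0,0,50,-9,-45,0,0,0,0,50,-8,-45,0,0,0,0,50,0,-5,0,0,0,0,50,0,0,0,0,0,0,50,0,0,0,0,0,0,50],
)

```text
time: 5.4
eef_pos: [0.4982, -0.1785, 0.247]
tcp_rot: [0.881, 0.473, 0.0, -0.001]
contact_force: [0.3, 1.1, -1.5]
opening: 0.766
finger_force: 46.1
```

Run:
```python
from oct import *
v=look("wrist"); save(v,"w3"); s=ctrl.get_state(); M=R.from_quat(s["tcp_rot"]).as_matrix()
print(s["eef_pos"],"y dir",np.degrees(np.arctan2(M[1,1],M[0,1])),s["qpos"].round(2),s["opening"],s["finger_force"])
print(v["T"].round(3).tolist(), proj(v,[[.539,-.122,.086]]))
```

```text
[ 0.49833754 -0.17809602  0.2470634 ] y dir -33.52911548006108 [-0.54 -0.05  1.92  0.    1.28  0.05] 0.764604621165324 46.12210214138031
[[0.832, 0.533, 0.151, 0.536], [-0.554, 0.802, 0.223, -0.121], [-0.002, -0.269, 0.963, 0.388], [0.0, 0.0, 0.0, 1.0]] [[281.64846228 123.59364389]]
```

View pics/w3.png

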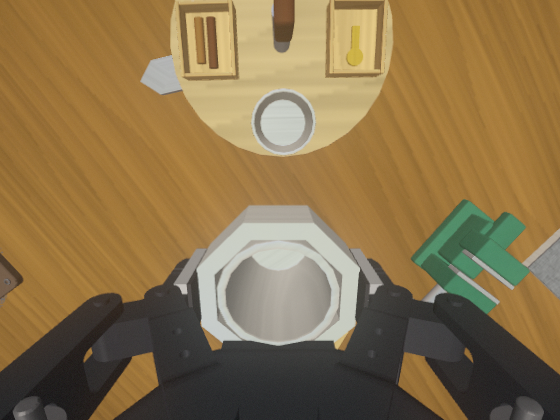

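The large pot's rim is at about (283,122), and the held medium pot's collar is at (280,290). The grip bar is at the top centre of the picture. I'll measure both pots in this view.

```bash
cat > big.py <<'E'
from oct import *
def circ(v,P0,r,z,lo=40):
    """radial edge search for the outer rim of a circle about predicted centre; returns lsq circle"""
    g=cv2.GaussianBlur(cv2.cvtColor(v["img"],cv2.COLOR_RGB2HSV)[...,1],(3,3),0).astype(float)
    c=np.array(P0[:2])
    for _ in range(4):
        pts=[]
        for a in np.linspace(0,2*np.pi,120,endpoint=False):
            rr=np.arange(r*.8,r*1.25,.0004); W=np.c_[c[0]+rr*np.cos(a),c[1]+rr*np.sin(a),np.full(len(rr),z)]
            p=proj(v,W).astype(np.float32); s=cv2.remap(g.astype(np.float32),p[:,0],p[:,1],cv2.INTER_LINEAR,borderMode=cv2.BORDER_REPLICATE).ravel()
            d=np.gradient(cv2.GaussianBlur(s[None],(9,1),0)[0]); i=np.argmax(d)
            if p[i].min()>2 and p[i,0]<557 and p[i,1]<417: pts.append(W[i,:2])
        pts=np.array(pts); ok=np.ones(len(pts),bool)
        for _ in range(5):
            A=np.c_[2*pts[ok],np.ones(ok.sum())]; x=np.linalg.lstsq(A,(pts[ok]**2).sum(1),rcond=None)[0]
            R0=np.sqrt(x[2]+x[:2]@x[:2]); e=abs(np.linalg.norm(pts-x[:2],axis=1)-R0); ok=e<max(.0015,2*np.median(e))
        c=x[:2]
    return c.round(4),R0.round(4),int(ok.sum())
E
python3 - <<'E'
from big import *
v=look("wrist")
print("large",circ(v,[.539,-.122],.032,.086))
print("disc",circ(v,[.588,-.052],.125,.026))
print("held",octfit(v,[.499,-.178,.281],.281,.066))
E
```

```text
large (array([ 0.5409, -0.1217]), np.float64(0.0315), 120)
disc (array([ 0.5864, -0.0504]), np.float64(0.1233), 55)
held (array([ 0.5   , -0.1743]), np.float64(11.3), array([0.0647, 0.055 , 0.0647, 0.0644]), np.float64(0.0607))
```

Run:
```python
from big import *
v=look("wrist"); s=ctrl.get_state()
hsv=cv2.cvtColor(v["img"],cv2.COLOR_RGB2HSV); m=((hsv[...,1]<60)&(hsv[...,2]>195)).astype(np.uint8); m[:215]=0;m[:, :190]=0;m[:,370:]=0
k=max(cv2.findContours(m,0,1)[0],key=lambda k:cv2.contourArea(cv2.convexHull(k)))
P=onplane(v,k[:,0],.281)[:,:2]
M=R.from_quat(s["tcp_rot"]).as_matrix(); a=M[:2,1]/np.linalg.norm(M[:2,1]); b=np.array([-a[1],a[0]])
d=P-s["eef_pos"][:2]
print(a,b,"close axis",(d@a).min(),(d@a).max(),"cam side",(d@b).max())
print("gap to large",np.array([.5409,-.1217])-s["eef_pos"][:2], s["eef_pos"])
```

```text
[ 0.83402996 -0.55171915] [0.55171915 0.83402996] close axis -0.03304470713452053 0.03150360777853861 cam side 0.03289369230859071
gap to large [0.04238213 0.05620122] [ 0.49851787 -0.17790122  0.24717757]
```

Call:
move_arm(
  plan=[15,20,0,0,0,0,50,20,26,0,0,0,0,50,8,10,-10,0,0,0,50,0,0,-30,0,0,0,50,0,0,-30,0,0,0,50,0,0,-30,0,0,0,50,0,0,-25,0,0,0,50,0,0,-20,0,0,0,50,0,0,-15,0,0,0,50,0,0,-4,0,0,0,50,0,0,0,0,0,0,50],
)

```text
time: 6.65
eef_pos: [0.5411, -0.1231, 0.0828]
tcp_rot: [0.881, 0.473, -0.0, -0.0]
contact_force: [-0.5, 0.4, 0.4]
opening: 0.767
finger_force: 46.1
```

Call:
move_arm(
  plan=[0,0,-2,0,0,0,50,0,0,-2,0,0,0,50,0,0,-1,0,0,0,50,0,0,0,0,0,0,50],
)

```text
time: 7.05
eef_pos: [0.542, -0.1237, 0.0793]
tcp_rot: [0.881, 0.472, 0.001, 0.001]
contact_force: [-0.6, 0.5, 1.5]
opening: 0.767
finger_force: 47.7
```

Call:
move_arm(
  plan=[0,0,0,0,0,0,70,0,0,0,0,0,0,74,0,0,0,0,0,0,78,0,0,0,0,0,0,82,0,0,0,0,0,0,82,0,0,20,0,0,0,82,0,0,40,0,0,0,82,0,0,40,0,0,0,82,0,0,40,0,0,0,82,-20,-25,33,0,0,0,82,-23,-30,0,0,0,0,82,0,0,0,0,0,0,82],
)

```text
time: 8.25
eef_pos: [0.4973, -0.1811, 0.2532]
tcp_rot: [0.882, 0.471, 0.0, 0.002]
contact_force: [0.7, 0.2, -0.4]
opening: 0.964
finger_force: 0.0
```

Run:
```python
from big import *
v=look("wrist"); save(v,"w4"); s=ctrl.get_state(); print(s["eef_pos"],s["opening"])
print("med rim",octfit(v,[.541,-.122,.112],.112,.066)); print("disc",circ(v,[.5864,-.0504],.125,.026))
```

```text
[ 0.49768774 -0.17960714  0.25202237] 0.9606113048943036
med rim (array([ 0.5412, -0.1233]), np.float64(11.1), array([0.0658, 0.0651, 0.0661, 0.0661]), np.float64(0.0655))
disc (array([ 0.5863, -0.0504]), np.float64(0.1232), 53)
```

View pics/w4.png

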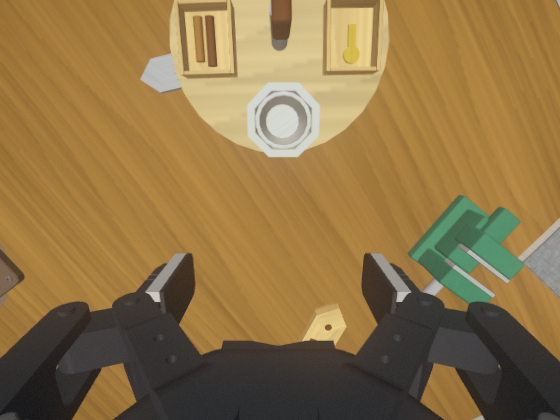

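Medium pot is home, at (283,120). Next I'll fetch the small pot.

Call:
move_arm(
  plan=[-4,20,0,0,0,1.5,82,-4,46,0,0,0,1.5,82,-4,46,0,0,0,1.5,82,-4,46,0,0,0,1.5,82,-4,46,0,0,0,1.5,82,-4,46,0,0,0,1.5,82,-4,46,-20,0,0,1.5,82,-4,46,-20,0,0,1.5,82,-4,46,-20,0,0,1.5,82,-4,46,-20,0,0,2,82,0,0,0,0,0,0,82,0,0,0,0,0,0,82],
)

```text
time: 9.5
eef_pos: [0.4563, 0.2564, 0.1703]
tcp_rot: [0.808, 0.589, -0.002, -0.001]
contact_force: [-0.2, -0.3, 0.0]
opening: 0.96
finger_force: 0.0
```

Run:
```python
from big import *
v=look("wrist"); save(v,"w5"); s=ctrl.get_state(); M=R.from_quat(s["tcp_rot"]).as_matrix()
print(s["eef_pos"],"y dir",np.degrees(np.arctan2(M[1,1],M[0,1])))
print("small",octfit(v,[.4575,.2533,.06],.06,.052))
```

```text
[0.457331   0.25542099 0.17135072] y dir -17.962326085534603
small (array([0.4579, 0.2532]), np.float64(-17.4), array([0.0517, 0.0519, 0.0519, 0.0518]), np.float64(0.0515))
```

Call:
move_arm(
  plan=[0.6,-2,-40,0,0,0.3,82,0,0,-40,0,0,0,82,0,0,-38,0,0,0,82,0,0,-20,0,0,0,82,0,0,-7,0,0,0,82,0,0,0,0,0,0,82,0,0,0,0,0,0,40,0,0,0,0,0,0,40,0,0,0,0,0,0,40,0,0,0,0,0,0,40,0,0,0,0,0,0,40],
)

```text
time: 10.65
eef_pos: [0.4607, 0.2529, 0.029]
tcp_rot: [0.808, 0.589, 0.002, 0.001]
contact_force: [-0.7, -0.1, 5.3]
opening: 0.602
finger_force: 42.8
```

Call:
move_arm(
  plan=[0,0,20,0,0,0,40,0,0,44,0,0,0,40,0,0,44,0,0,0,40,0,0,44,0,0,0,40,0,0,44,0,0,0,40,2,-20,24,0,0,-2,40,4,-45,0,0,0,-2,40,4,-45,0,0,0,-2,40,4,-45,0,0,0,-2,40,4,-45,0,0,0,-2,40,4,-45,0,0,0,-2,40,4,-45,0,0,0,-2,40],
)

```text
time: 11.85
eef_pos: [0.4846, -0.0392, 0.2469]
tcp_rot: [0.874, 0.486, 0.0, 0.0]
contact_force: [0.7, -0.3, -0.6]
opening: 0.603
finger_force: 42.2
```

Call:
move_arm(
  plan=[4,-45,0,0,0,-1.5,40,4,-45,0,0,0,0,40,4,-45,0,0,0,0,40,0,-10,0,0,0,0,40,0,0,0,0,0,0,40,0,0,0,0,0,0,40],
)

```text
time: 12.45
eef_pos: [0.4967, -0.1816, 0.2465]
tcp_rot: [0.88, 0.475, 0.0, -0.001]
contact_force: [0.3, 0.4, -0.9]
opening: 0.604
finger_force: 42.2
```

Run:
```python
from big import *
v=look("wrist"); save(v,"w6"); s=ctrl.get_state()
print("med rim",octfit(v,[.541,-.123,.112],.112,.066))
hsv=cv2.cvtColor(v["img"],cv2.COLOR_RGB2HSV); m=((hsv[...,1]<60)&(hsv[...,2]>195)).astype(np.uint8); m[:200]=0;m[:, :212]=0;m[:,348:]=0
k=max(cv2.findContours(m,0,1)[0],key=lambda k:cv2.contourArea(cv2.convexHull(k)))
P=onplane(v,k[:,0],s["eef_pos"][2]+.031)[:,:2]
M=R.from_quat(s["tcp_rot"]).as_matrix(); a=M[:2,1]/np.linalg.norm(M[:2,1]); b=np.array([-a[1],a[0]])
d=P-s["eef_pos"][:2]
print(np.degrees(np.arctan2(a[1],a[0])),"close axis",(d@a).min(),(d@a).max(),"cam side",(d@b).max())
print("gap",np.array([.5412,-.1233])-s["eef_pos"][:2], s["eef_pos"],s["opening"])
```

```text
med rim (array([ 0.5412, -0.1233]), np.float64(11.0), array([0.0659, 0.0652, 0.0657, 0.0658]), np.float64(0.0653))
-33.24531899333594 close axis -0.02578094341035577 0.02477751628786932 cam side 0.02535129662272837
gap [0.04439949 0.05788635] [ 0.49680051 -0.18118635  0.24662789] 0.6011081107880651
```

View pics/w6.png

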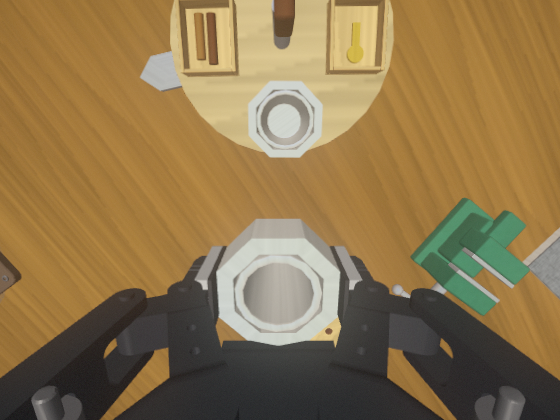

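Medium pot's mouth is at (285,120), and the small pot is held squarely at (279,290). I'll place it now.

Call:
move_arm(
  plan=[15,20,0,0,0,0,40,20,26,0,0,0,0,40,10,12,-10,0,0,0,40,0,0,-30,0,0,0,40,0,0,-30,0,0,0,40,0,0,-25,0,0,0,40,0,0,-20,0,0,0,40,0,0,-15,0,0,0,40,0,0,-5,0,0,0,40,0,0,0,0,0,0,40],
)

```text
time: 13.5
eef_pos: [0.5417, -0.124, 0.1112]
tcp_rot: [0.88, 0.475, -0.0, -0.001]
contact_force: [-0.5, -1.1, -1.4]
opening: 0.604
finger_force: 42.2
```

Call:
move_arm(
  plan=[0,0,-2,0,0,0,40,0,0,-1.5,0,0,0,40,0,0,-1,0,0,0,40,0,0,0,0,0,0,40],
)

```text
time: 13.9
eef_pos: [0.5428, -0.125, 0.1089]
tcp_rot: [0.88, 0.475, 0.001, 0.001]
contact_force: [-1.1, 0.1, 4.6]
opening: 0.601
finger_force: 44.9
```

Call:
move_arm(
  plan=[0,0,0,0,0,0,56,0,0,0,0,0,0,60,0,0,0,0,0,0,66,0,0,0,0,0,0,72,0,0,0,0,0,0,72,0,0,20,0,0,0,72,0,0,40,0,0,0,72,0,0,40,0,0,0,72,-22,-28,36,0,0,0,72,-23,-30,0,0,0,0,72,0,0,0,0,0,0,72,0,0,0,0,0,0,72],
)

```text
time: 15.1
eef_pos: [0.4969, -0.1825, 0.2428]
tcp_rot: [0.881, 0.474, 0.0, -0.0]
contact_force: [0.6, -0.3, -0.1]
opening: 0.842
finger_force: 0.0
```

Run:
```python
from big import *
v=look("wrist"); save(v,"w7"); s=ctrl.get_state(); print(s["eef_pos"],s["opening"])
print("small rim",octfit(v,[.5412,-.1233,.138],.138,.052))
o=onplane(v,[[285,20]],.17); print(o)
cv2.imwrite("pics/w7c.png",cv2.resize(cv2.cvtColor(v["img"][:200,130:430],cv2.COLOR_RGB2BGR),None,fx=2,fy=2))
```

```text
[ 0.49709383 -0.1819014   0.24229106] 0.8422330871689617
small rim (array([ 0.5406, -0.1235]), np.float64(11.7), array([0.0597, 0.0589, 0.0594, 0.0599]), np.float64(0.0593))
[[ 0.57396864 -0.07287757  0.17      ]]
```

View pics/w7c.png

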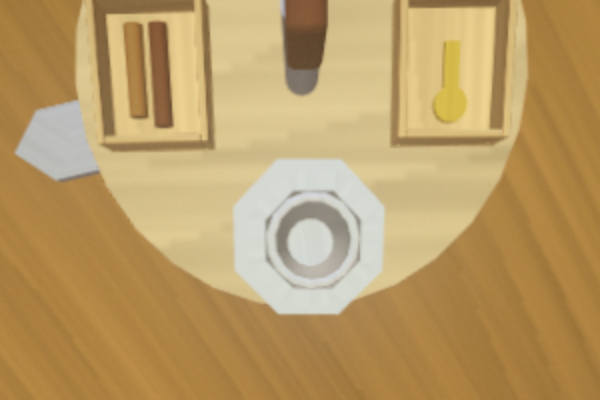

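The nest looks right, but the small collar blends into the medium one. I'll check with a contrast-stretched crop and the scene camera's side view.

Run:
```python
from big import *
v=look("wrist"); u=look("scene")
def crop(v,P,r,z):
    c=proj(v,P)[0].astype(int); print(c)
    g=cv2.cvtColor(v["img"],cv2.COLOR_RGB2GRAY)[max(0,c[1]-r):c[1]+r,c[0]-r:c[0]+r].astype(float)
    g=cv2.resize(g,(390,390),interpolation=cv2.INTER_CUBIC); return g
a=crop(v,[.5412,-.1233,.12],45,0); a=np.clip((a-170)*3.5,0,255)
b=crop(u,[.5412,-.1233,.1],35,0); b=np.clip((b-60)*1.4,0,255)
for z in (.086,.112,.138): print(z,proj(u,[[.5412,-.1233,z]]),proj(v,[[.5412,-.1233,z]]))
cv2.imwrite("pics/cmp.png",np.hstack([a,b]).astype(np.uint8))
```

```text
[284 119]
[232 193]
0.086 [[233.08486688 197.31705961]] [[283.66930935 119.72142729]]
0.112 [[232.36797701 189.6074837 ]] [[284.17585419 119.27754721]]
0.138 [[231.63184791 181.66279675]] [[284.79041983 118.73905224]]
```

View pics/cmp.png

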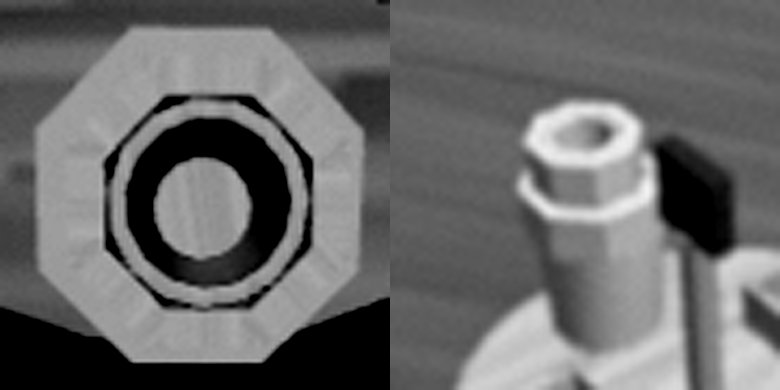

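The right panel shows the nest fully home: the small rim is at scene pixel (232,182), against (232,182) predicted for z = 138 mm. Next I'll find the pointer and grip bar angles.

Run:
```python
from big import *
v=look("wrist"); hsv=cv2.cvtColor(v["img"],cv2.COLOR_RGB2HSV); s=ctrl.get_state(); C=np.array([.5863,-.0504])
m=((hsv[...,1]<70)&(hsv[...,2]>120)).astype(np.uint8); m[:,190:]=0; m[120:]=0; m[:30]=0
n,l,st,ce=cv2.connectedComponentsWithStats(m); i=1+np.argmax(st[1:,4]); print(st[i],ce[i])
k=max(cv2.findContours((l==i).astype(np.uint8),0,1)[0],key=cv2.contourArea)
P=onplane(v,k[:,0],.01)[:,:2]-C; r=np.hypot(*P.T); j=r.argmax(); an=np.degrees(np.arctan2(P[:,1],P[:,0]))%360
print("tip r",r[j],"ang",an[j],"span",an.min(),an.max())
u=look("top"); print("scene n/a")
L=np.array([.5411,-.1228])-C; print("pot ang",np.degrees(np.arctan2(L[1],L[0]))%360,np.hypot(*L))
M=R.from_quat(s["tcp_rot"]).as_matrix(); print("psi",np.degrees(np.arctan2(M[1,1],M[0,1])),s["eef_pos"])
```

```text
[ 138   50   42   41 1124] [159.60765125  71.71263345]
tip r 0.1715428029747548 ang 158.33427096589523 span 149.39923129699227 167.56790452780643
scene n/a
pot ang 238.02307967060494 0.08535103982963536
psi -33.24329259948152 [ 0.49741253 -0.18132311  0.24198779]
```

Call:
move_arm(
  plan=[15,22,0,0,0,0.5,50,25,37,0,0,0,0.5,50,25,37,0,0,0,0,50,22,32,0,0,0,0,50,2,3,0,0,0,0,50,0,0,0,0,0,0,50,0,0,0,0,0,0,50],
)

```text
time: 16.05
eef_pos: [0.5859, -0.0514, 0.2424]
tcp_rot: [0.876, 0.483, -0.001, -0.0]
contact_force: [-0.1, 0.4, 0.6]
opening: 0.589
finger_force: 0.0
```

Run:
```python
from big import *
v=look("wrist"); hsv=cv2.cvtColor(v["img"],cv2.COLOR_RGB2HSV); s=ctrl.get_state()
M=R.from_quat(s["tcp_rot"]).as_matrix(); print("psi",np.degrees(np.arctan2(M[1,1],M[0,1])),s["eef_pos"],s["opening"])
c=proj(v,[[.5863,-.0504,.17]])[0]; print(c)
m=(hsv[...,2]<110).astype(np.uint8); w=np.zeros_like(m); cv2.circle(w,tuple(int(x) for x in c),50,1,-1)
n,l,st,ce=cv2.connectedComponentsWithStats(m&w)
for i in range(1,n):
    if st[i,4]>100:
        k=cv2.findContours((l==i).astype(np.uint8),0,1)[0][0]; P=onplane(v,k[:,0],.17)[:,:2].astype(np.float32); print(st[i],cv2.minAreaRect(P*1000))
save(v,"w8")
```

```text
psi -32.349318668791526 [ 0.58580224 -0.05182878  0.2425458 ] 0.5833300033066893
[278.75178489 217.93136016]
```

View pics/w8.png

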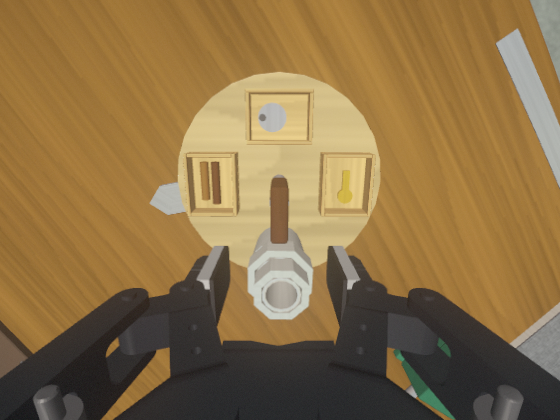

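The pointer is at 158.4° and the pot at 238.0°, so the disc must turn about 79.6° clockwise. The bar is centred at column 280 between the fingers, so I'll descend and grip.

Call:
move_arm(
  plan=[0.5,1,-30,0,0,0.3,50,0,0,-35,0,0,0,50,0,0,-30,0,0,0,50,0,0,-14,0,0,0,50,0,0,0,0,0,0,50,0,0,0,0,0,0,10,0,0,0,0,0,0,10,0,0,0,0,0,0,10,0,0,0,0,0,0,10,0,0,0,0,0,0,10,0,0,0,0,0,0,10],
)

```text
time: 17.2
eef_pos: [0.5875, -0.0504, 0.1363]
tcp_rot: [0.875, 0.485, 0.001, 0.001]
contact_force: [-3.0, -0.1, 7.1]
opening: 0.158
finger_force: 42.3
```

Call:
move_arm(
  plan=[0,0,0,0,0,0,10,0,0,0,0,0,-2,10,0,0,0,0,0,-4,10,0,0,0,0,0,-4,10,0,0,0,0,0,-4,10,0,0,0,0,0,-4,10,0,0,0,0,0,-4,10,0,0,0,0,0,-4,10,0,0,0,0,0,-4,10,0,0,0,0,0,-4,10,0,0,0,0,0,-4,10,0,0,0,0,0,-2,10],
)

```text
time: 18.4
eef_pos: [0.5879, -0.0509, 0.1364]
tcp_rot: [0.988, 0.156, 0.001, 0.001]
contact_force: [-1.6, -1.8, 4.8]
opening: 0.164
finger_force: 42.1
```

Call:
move_arm(
  plan=[0,0,0,0,0,-2,10,0,0,0,0,0,-4,10,0,0,0,0,0,-4,10,0,0,0,0,0,-4,10,0,0,0,0,0,-4,10,0,0,0,0,0,-4,10,0,0,0,0,0,-4,10,0,0,0,0,0,-4,10,0,0,0,0,0,-4,10,0,0,0,0,0,-3,10,0,0,0,0,0,-2,10,0,0,0,0,0,-0.5,10],
)

```text
time: 19.6
eef_pos: [0.5879, -0.0515, 0.1363]
tcp_rot: [0.982, -0.187, 0.002, 0.001]
contact_force: [-2.3, -3.9, 4.7]
opening: 0.16
finger_force: 42.2
```

Call:
move_arm(
  plan=[0,0,0,0,0,0,10,0,0,0,0,0,0,10,0,0,0,0,0,0,10,0,0,0,0,0,0,10],
)

```text
time: 20.0
eef_pos: [0.5879, -0.0515, 0.1363]
tcp_rot: [0.982, -0.186, 0.002, 0.001]
contact_force: [-2.7, -3.0, 5.5]
opening: 0.156
finger_force: 42.3
```

Run:
```python
from big import *
s=ctrl.get_state(); M=R.from_quat(s["tcp_rot"]).as_matrix(); print("psi",np.degrees(np.arctan2(M[1,1],M[0,1])),"want",158.4-270,s["eef_pos"],s["finger_force"],s["opening"],s["contact_force"],s["qpos"].round(2))
u=look("scene")
C=np.array([.5868,-.051]); a=np.radians(158.4); P=C+.085*np.array([np.cos(a),np.sin(a)])
g=((cv2.cvtColor(u["img"],cv2.COLOR_RGB2HSV)[...,1]<50)&(u["img"][...,0]>150)).astype(np.uint8)
c=proj(u,[[*P,.138]])[0]; print(c)
for z in (.086,.112,.138): print(z,proj(u,[[*P,z]]))
r=35; x,y=(c+[0,10]).astype(int); cv2.imwrite("pics/end.png",cv2.resize(cv2.cvtColor(u["img"][y-50:y+50,x-65:x+65],cv2.COLOR_RGB2BGR),None,fx=6,fy=6,interpolation=cv2.INTER_CUBIC))
```

```text
psi -111.48643762856634 want -111.6 [ 0.58790758 -0.0515334   0.13634933] 42.252883315086365 0.15582539065678813 [-2.6975148  -3.04298056  5.54630055] [-0.26  0.2   1.87 -0.    1.07  1.69]
[272.33895552 181.57689055]
0.086 [[272.58219625 197.2595957 ]]
0.112 [[272.46226834 189.53633867]]
0.138 [[272.33895552 181.57689055]]
```

I've used all ten pictures, so I'll check the final pose by numbers only.

Run:
```python
from big import *
u=look("scene"); v=look("wrist"); a=np.radians(158.4); P=np.array([.5863,-.0504])+.085*np.array([np.cos(a),np.sin(a)])
for n,w in (("scene",u),("top",look("top"))):
    m=((cv2.cvtColor(w["img"],cv2.COLOR_RGB2HSV)[...,1]<45)&(w["img"][...,0]>185)).astype(np.uint8); c=proj(w,[[*P,.125]])[0]
    z=np.zeros_like(m); cv2.circle(z,tuple(int(x) for x in c),28,1,-1); nn,l,st,ce=cv2.connectedComponentsWithStats(m&z)
    for i in range(1,nn):
        if st[i,4]>25: print(n,"pred",c.round(1),proj(w,[[*P,.138]])[0].round(1),"blob",st[i],ce[i].round(1))
# pointer angle against tray/disc in wrist view
m=((cv2.cvtColor(v["img"],cv2.COLOR_RGB2HSV)[...,1]<60)&(v["img"][...,0]>185)).astype(np.uint8); nn,l,st,ce=cv2.connectedComponentsWithStats(m)
for i in range(1,nn):
    if st[i,4]>150: print("wrist",st[i],ce[i].round(1),onplane(v,ce[i],.138).round(3))
print("pred",P)
```

```text
scene pred [272.7 185.5] [272.6 181.5] blob [261 176  25  27 270] [276.4 188.8]
scene pred [272.7 185.5] [272.6 181.5] blob [284 205   8   5  26] [286.8 206.6]
wrist [ 248   96   41   43 1167] [269.4 117.4] [[ 0.655 -0.073  0.138]]
pred [ 0.507269   -0.01910941]
```

```bash
python3 -c "
from plant import order
print(order.sign_off())"
```

```text
the job is handed in; nothing more can be done
None
```

I handed the job in after about 20 s of robot time, but the judge's verdict wasn't shown. Both pots are nested in the large pot, and the carousel is at the pointer within about 2° by my measurement, held by its centre grip at about 42 N.

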